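# Lock the spoon tray onto its ball stand

### The job

Mount the spoon tray on its ball stand: raise the locking handle of its coupler all the way, set the coupler down over the ball until it sits flat on the pedestal, then press the handle fully down to lock it and let go. Feel for the ball and never force the coupler against the stand, keep it upright, and leave the other kitchenware where it is.

Things in the scene. Friction and masses are not known exactly. Their poses are not given: they have to be found in the camera images.
- coupler: Spoon tray with ball coupler, rigid, loose, 0.6-0.9 kg. Origin: underside centre, on the socket's axis; z up, x to the tray (white, x = 39 to 144 mm, 80 wide, 18 tall), -x to the locking handle. Twelve-sided housing 60 mm wide, 63 tall on a flat flange 80 wide, 6 thick; socket 44 wide, 57 deep, open below. Balances about under its top fin. Any yaw on the stand is right.
- fin (a point): Where to grasp the coupler: centre of the upright grey fin on its top, 88 mm straight above the underside centre. Fin: 50 mm along x, 16 mm thick along y, from 63 to 105 mm above the underside. Axes as the coupler's.
- grip (a point): Where to take the locking handle: centre of the 22 mm steel ball knob at its end, 90 mm out from the hinge on a bar 10 mm wide and 8 mm thick. Its x axis points along the bar to the hinge; y is the hinge's axis. The hinge lies at (-36, 0, 48) mm in the coupler's frame, along its y; when down it points to -x. More than about 4 N down on it tips the mounted coupler a little.
- handle (a joint): Angle of the locking handle, rad: 0 = level, locked; grows as its free end is raised, stop at 0.95. Starts nearly down. Stays where left (light spring balances it); takes 1 to 2 N at the grip point. Its tongue reaches under the ball: above about 0.6 it is clear of the ball, lower it is in the ball's way, and on the ball it goes home only when the coupler is fully on.
- stand: Steel ball stand, fixed: base 130 mm wide, 12 tall, then a pedestal 108 wide with a flat top 42 mm above the counter. Origin under its centre. On it a 40 mm ball with a 26 mm wide flat top, on an 18 mm neck; ball centre 34, ball top 49 mm above the pedestal. The unyielding post is eccentric: the ball is 11 mm off the pedestal's centre in an unreported direction. The socket has 2 mm play around the ball.
- seat (a point): Centre of the pedestal's flat top, on which the coupler's underside must come to lie (the ball is 11 mm off this centre). Lowered at this centre, the socket's rim lands on the ball's flat top and jams; the rim is then touched on the side where the ball stands. On the ball's round shoulder the coupler is pushed sideways towards where it must go.
- spoon1: white ceramic soup spoon, about 130 mm long, lying flat; origin on the counter under it. Bystander
- spoon2: white ceramic soup spoon, about 130 mm long, lying flat; origin on the counter under it. Bystander
- spoon3: white ceramic soup spoon, about 130 mm long, lying flat; origin on the counter under it. Bystander
- spoon4: white ceramic soup spoon, about 130 mm long, lying flat; origin on the counter under it. Bystander
- tongs: stainless tongs, 210 mm long, lying flat. Bystander
- canister: steel canister with dark cap, 72 mm across, 110 mm tall, standing; origin under it. Bystander
- spatula: wooden spatula, 240 mm long, lying flat. Bystander
Not all that is in view belongs to the job. Leave any brown or green look-alike of the stand alone.

How it is judged (in metres and radians):
On the way, in this order (a step that is already met when the one before it is completed fails the run):
1. the locking handle is raised (value of joint handle above 0.75 rad), for 0.2 s.
2. the coupler sits flat on the pedestal over the ball, handle still up (z of coupler in the frame of seat between -0.004 and 0.004 m and horizontal distance between coupler and seat below 0.016 m and angle between coupler's own z axis and vertical below 0.06 rad and value of joint handle above 0.4 rad), for 0.2 s.
At the end, for the whole second after the job is handed in: The coupler's underside lies on the pedestal's top (within 4 mm in height, within 16 mm of its centre, tilt under 0.06 rad), the handle is down (below 0.08 rad), all is at rest and let go (z of coupler in the frame of seat between -0.004 and 0.004 m and horizontal distance between coupler and seat below 0.016 m and angle between coupler's own z axis and vertical below 0.06 rad and value of joint handle below 0.08 rad and linear speed of coupler below 0.02 m/s and contact force between the fingers and coupler below 0.1 N); the robot touches nothing.
It fails at once if the coupler is forced against the stand (over 35 N) (contact force between coupler and stand above 35 N).
It fails at once if the coupler is tipped over (tilt over 0.5 rad) (angle between coupler's own z axis and vertical above 0.5 rad).
It fails at once if any of the other kitchenware is pushed over 30 mm away (distance of any of spoon1, spoon2, spoon3, spoon4, tongs, canister, spatula from where it was at the start of the episode above 0.03 m).
It also fails if it takes over 72 s, if anything falls off the work surface, if the arm or the gripper's body presses on something with over 40 N, if the wrist force passes 120 N, or if a joint passes its speed limit or range.

### The arm

A 7-joint arm with a two-finger parallel gripper is mounted at the origin on the work surface. World frame = base frame: x ahead of the robot, y to its left, z up, the work surface at z = 0. Lengths are in mm, angles in rad, forces in N, time in s.
With the tool pointing down it reaches from about 400 to 925 mm from the base axis. Payload 4.1 kg.
Tool frame: the origin (TCP) lies at the very end of the fingers, on their centre line; the grasp point (between the pads) lies 19 mm behind it (tcp_to_grasp is the distance from the TCP to the grasp point, in mm); z points along the fingers, y is the line along which they close (so a half turn about z gives the same grasp; the last joint's range is limited). The gripper opens to 85 mm and grips with 20 to 120 N. Pads are 22 mm wide; open, the fingers measure 114 mm over their backs; the gripper's body (76 mm by 85 mm) begins 54 mm behind the grasp point. The pads swing forward as they close: fully open they stand 13 mm farther back than shut.
Start: joints at [-1.212, 0.398, 0.045, 1.537, -0.019, 1.207, -0.051], TCP at [287.269, 583.112, 231.347] pointing down, gripper open.
Joint ranges: [-2.82, 2.82], [-0.49, 2.23], [-1.37, 1.46], [0, 2.46], [-1.36, 4.5], [0.23, 2], [-2.94, 2.94]. Speed limits (rad/s): [2.57, 2.57, 3.14, 3.14, 3.14, 3.14, 3.14].

### API

Orientations are given as a unit quaternion [x, y, z, w].
In Python, from cell import get_obs, capture, camera_info, finish_job, tcp_to_grasp gives the robot as it stands.
- The arm moves only by the shell command python3 -m creep 'ROWS' [FORCE]. ROWS is JSON, a list of rows, each an object of numbers: "tx", "ty", "tz": the shift along the world's x, y, z normalised to -1 to 1, where 1 is 150 mm; "twist": the turn about the world's z normalised to -1 to 1, where 1 is 2 pi rad; "jaw": the gripper command: -1 is shut, 1 is fully open, values between are in proportion. A call has 1 to 5 rows; each row is the pose to reach, as a shift and turn from the pose commanded when the call began, turning the shorter way round; what a row does not reach only later rows make up. A row lasts 1/12 s, in which the tool goes at most 41.7 mm and 7.16 degrees, less where a joint would pass 70% of its speed; a pose out of reach is approached as far as the arm can. A call with a number of a shift or a turn outside -1 to 1 is refused whole. A call with a gripper value outside its range is refused whole. The fingers move at their own pace and stop on an object; FORCE is the grip in N (left out, the last holds). Time passes only in rows, so rows that repeat a pose let the fingers close. It gives the time, the measured TCP pose, the force, the opening and the grip force at its end, in the units of the state.
- get_obs(): the state, without advancing time (a new reading comes with each control period).
- capture(name): name is "scene" or "top" or "wrist"; returns the picture (384x512x3 uint8, red, green, blue); there is no depth.
- camera_info(name): a dict with "vertical_fov" (degrees; the focal length in pixels is half the picture's height over the tangent of half this angle, whatever the lens; pixels are square), "cx", "cy" (the principal point, pixels), "rvec" (rotation vector, rad) and "tvec" (3), from world to camera coordinates, as OpenCV has them; the wrist camera has in their place "mount" (4x4, takes a point from camera to tool coordinates, whose origin is the TCP and whose axes are the flange's). Camera axes: x right, y down, z forward; pixel columns grow to the right and rows downward; lengths in mm; the calibration is good to about 2 mm. A picture is of the moment at which its call begins: read the wrist's pose just before it. camera_info takes no time and is no camera call.
- finish_job(): hands the job in; it is judged then, once.
The state is a dict: "time": time; "qpos": joint angles; "qvel": joint speeds; "effort": joint torques, N m; "ee_pos": TCP position; "tool_rot": TCP orientation; "contact_force": force on the tool from outside, world axes, zero at the start; "torque": the same for the moment, N m; "width": finger opening in mm; "grasp_force": force on a finger pad.
Only numpy, scipy, OpenCV 4.12 (cv2) and the standard library are available. Lean on these libraries where they do the work, as an engineer would, in place of code of your own. Each camera call takes 0.05 s, during which the arm holds its last target. There are 200 camera calls.

## Working session

There is one attempt and no reset: what is moved stays moved. The work goes in short steps, Python scripts to look and compute and a shell command to move; the robot and the scene stay as the last step left them, time stands still between calls to the robot, and variables do not carry over. Pictures are saved under pics/ and viewed, at most 10 in all, crops included, and the job is handed in when it is done.

```bash
mkdir -p pics; ls
cat > h.py <<'E'
import numpy as np,cv2
from cell import get_obs,capture,camera_info,tcp_to_grasp
from scipy.spatial.transform import Rotation as R
def cam(n,obs=None):
    i=camera_info(n);f=192/np.tan(np.radians(i['vertical_fov'])/2)
    K=np.array([[f,0,i['cx']],[0,f,i['cy']],[0,0,1.]])
    if 'mount' in i:
        T=np.eye(4);T[:3,:3]=R.from_quat(obs['tool_rot']).as_matrix();T[:3,3]=obs['ee_pos']
        T=T@np.array(i['mount']);Rw=T[:3,:3].T;t=-Rw@T[:3,3]
    else:
        Rw=cv2.Rodrigues(np.array(i['rvec'],float))[0];t=np.array(i['tvec'],float).ravel()
    return K,Rw,t
def ray(c,u,v,z):
    K,Rw,t=c;C=-Rw.T@t;d=Rw.T@np.linalg.solve(K,[u,v,1.]);return C+d*(z-C[2])/d[2]
def proj(c,p):
    K,Rw,t=c;q=K@(Rw@np.array(p,float)+t);return q[:2]/q[2]
def save(im,fn,crop=None,s=1):
    if crop: x0,y0,x1,y1=crop;im=im[y0:y1,x0:x1]
    cv2.imwrite(fn,cv2.resize(im[:,:,::-1],None,fx=s,fy=s,interpolation=cv2.INTER_CUBIC))
E
python3 - <<'E'
from h import *
o=get_obs();print(o);print(tcp_to_grasp)
a=capture('scene');b=capture('top');np.save('top0.npy',b);np.save('scene0.npy',a)
for n in('scene','top'):print(n,camera_info(n),)
save(a,'pics/s0.png',None,1.5);save(b,'pics/t0.png',None,1.5)
E
```

```text
pics
{'time': 0.0, 'qpos': array([-1.2120131 ,  0.39920266,  0.045047  ,  1.5378895 , -0.01871941,
        1.20690386, -0.05069239]), 'qvel': array([-7.61698530e-05,  1.80965217e-04, -4.48517337e-04,  1.02328681e-03,
        1.12399600e-04, -1.31414858e-03,  1.45869297e-03]), 'effort': array([ 4.06342579e-04, -4.75123179e+01,  1.36494510e+00, -2.54220146e+01,
        1.17087321e-02,  9.47389315e-03, -3.07851494e-06]), 'ee_pos': array([286.97364368, 582.5052341 , 230.25261605]), 'tool_rot': array([ 2.26849137e-01,  9.73929406e-01, -9.77085096e-04, -1.63867705e-04]), 'contact_force': array([ 0.92705228,  0.14518542, -0.9111953 ]), 'torque': array([ 0.02682272,  0.06088295, -0.0026449 ]), 'grasp_force': 0.0, 'width': 85.40712116042366}
18.700000000000003
scene {'vertical_fov': 53.38947469936035, 'cx': 255.45697235759067, 'cy': 193.73032552903635, 'rvec': array([ 0.90445792,  2.709671  , -0.80908528]), 'tvec': array([ 409.00799839, -249.28437742, 1289.48297938])}
top {'vertical_fov': 50.93584294195942, 'cx': 255.92681363701828, 'cy': 185.81529564949932, 'rvec': array([ 2.14791226, -2.17153383,  0.07384635]), 'tvec': array([  47.8180525 ,  515.46973578, 1068.66134773])}
```

View pics/s0.png

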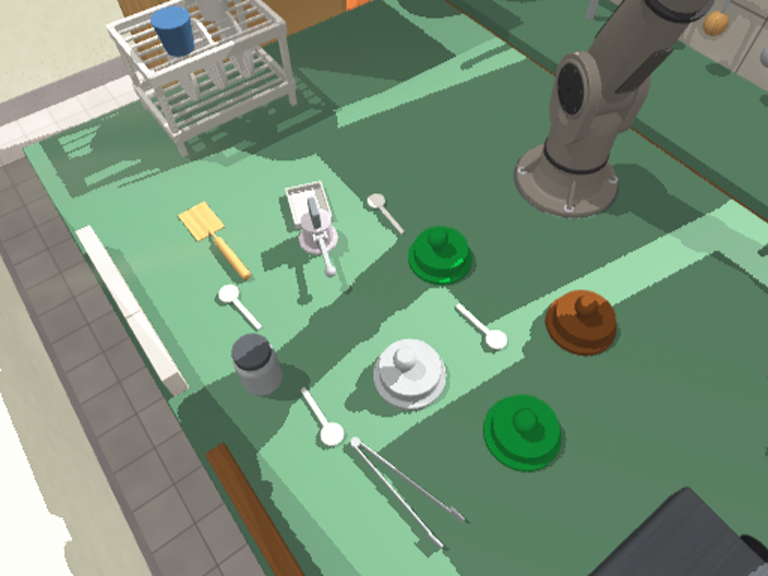

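View pics/t0.png

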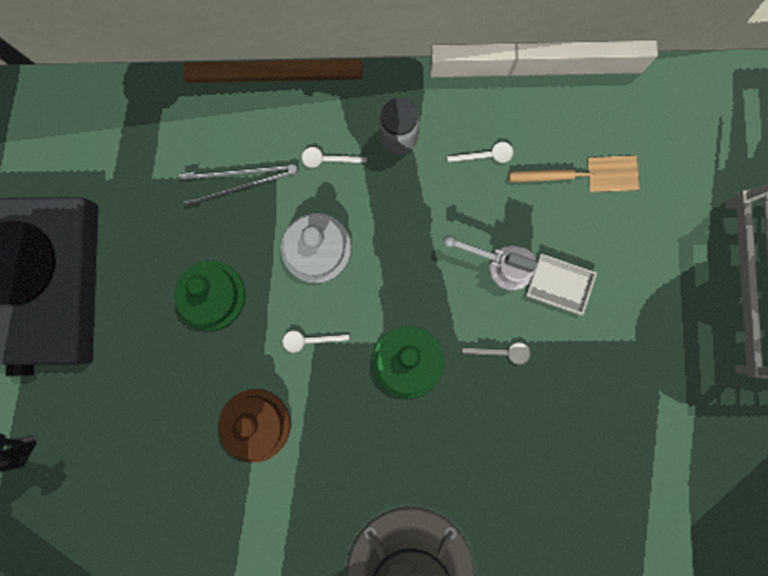

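Scene: the coupler stands at about top(515,262)/1.5, its knob at (449,242)/1.5 and its tray to the right. Stand candidates in the top view (×1.5 px) are steel (316,248), green (209,296), green (408,361) and brown (255,425). I choose the steel one and check it in a close crop.

Run:
```python
from h import *
b=np.load('top0.npy');a=np.load('scene0.npy')
def c(im,x,y,w=100,h=75,s=4): return cv2.resize(im[y:y+h,x:x+w],None,fx=s,fy=s,interpolation=cv2.INTER_CUBIC)
m=np.vstack([np.hstack([c(b,292,140),c(b,160,130)]),np.hstack([c(a,170,113),c(a,225,210)])])
save(m,'pics/c0.png')
ct=cam('top');cs=cam('scene')
for n,p,z in [('stand?',(316/1.5,248/1.5),42),('knob',(449/1.5,242/1.5),50),('fin',(518/1.5,261/1.5),105)]: print(n,ray(ct,*p,z).round(1))
```

```text
stand? [571.2 163.1  42. ]
knob [577.6 -74.6  50. ]
fin [ 535.3 -184.4  105. ]
```

View pics/c0.png

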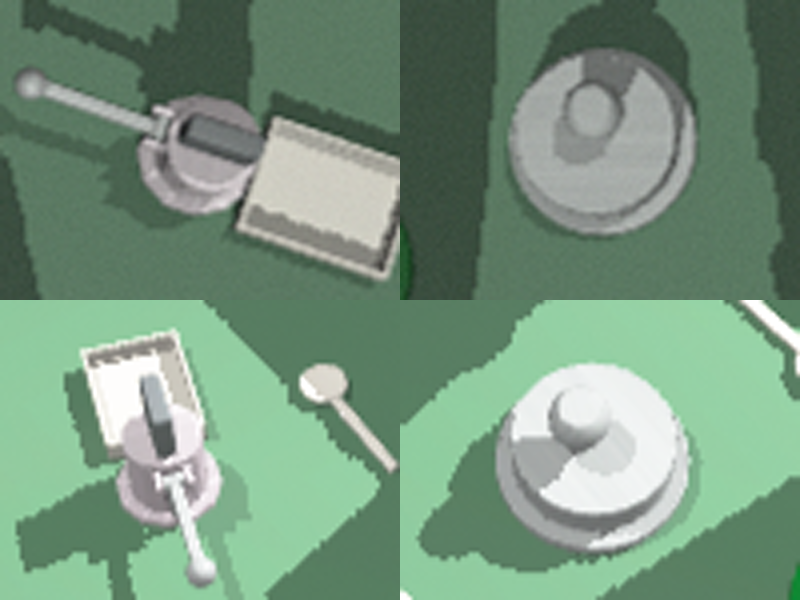

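```bash
cat >> h.py <<'E'
def tri(obs):
    A=[];B=[]
    for (K,Rw,t),(u,v) in obs:
        P=K@np.c_[Rw,t]
        for r,k in((0,u),(1,v)):
            q=P[r]-k*P[2];q=q/np.linalg.norm(q[:3]);A.append(q[:3]);B.append(-q[3])
    x,res,*_=np.linalg.lstsq(np.array(A),np.array(B),rcond=None);return x,res
E
python3 - <<'E'
from h import *
ct=cam('top');cs=cam('scene')
T=lambda u,v,x0,y0:(x0+u/4-.375,y0+v/4-.375)
pts={'knob':(T(30,82,292,140),T(201,270,170,113),50),'fintop':(T(224,140,292,140),T(151,97,170,113),105),
'ped':(T(193,131,160,130),T(194,139,225,210),42),'balltop':(T(192,110,160,130),T(181,108,225,210),91)}
for n,(p,q,z) in pts.items():
    print(n,ray(ct,*p,z).round(1),ray(cs,*q,z).round(1),*tri([(ct,p),(cs,q)]))
E
```

```text
knob [580.8 -74.1  50. ] [577.3 -81.   50. ] [579.94365464 -73.87082011  60.09118749] [1.79097172]
fintop [ 533.7 -190.   105. ] [ 538.1 -196.4  105. ] [ 536.31414101 -192.12662154  106.69738715] [27.03460896]
ped [579.4 170.7  42. ] [578.2 167.7  42. ] [579.13746371 169.63783157  46.37483184] [0.65727918]
balltop [585.4 164.2  91. ] [587.2 163.6  91. ] [586.20675122 163.75244384  89.87274982] [1.36211182]
```

Triangulation puts the coupler at about (536,-192) with its yaw near -110°. The knob is at (580,-74,60), which is 126 mm from the axis as it should be. The seat is at about (579,170) and the ball at about (586.5,163.5). I'll move to the knob.

```bash
python3 -m creep '[{"tx":0.446,"ty":-1,"tz":0,"twist":-0.06,"jaw":1},{"tx":0.446,"ty":-1,"tz":0,"twist":-0.06,"jaw":1},{"tx":0.446,"ty":-1,"tz":0,"twist":-0.06,"jaw":1},{"tx":0.446,"ty":-1,"tz":0,"twist":-0.06,"jaw":1}]' 20
python3 -m creep '[{"tx":0.446,"ty":-1,"tz":0,"twist":-0.06,"jaw":1},{"tx":0.446,"ty":-1,"tz":0,"twist":-0.06,"jaw":1},{"tx":0.446,"ty":-1,"tz":0,"twist":-0.06,"jaw":1},{"tx":0.446,"ty":-1,"tz":0,"twist":-0.06,"jaw":1}]'
python3 -m creep '[{"tx":0.446,"ty":-1,"tz":0,"twist":-0.06,"jaw":1},{"tx":0.446,"ty":-1,"tz":0,"twist":-0.06,"jaw":1},{"tx":0.446,"ty":-1,"tz":0,"twist":-0.06,"jaw":1},{"tx":0.446,"ty":-1,"tz":0,"twist":-0.06,"jaw":1}]'
python3 -m creep '[{"tx":0.446,"ty":-1,"tz":0,"twist":-0.054,"jaw":1},{"tx":0.446,"ty":-1,"tz":0,"twist":-0.054,"jaw":1},{"tx":0.446,"ty":-1,"tz":0,"twist":-0.054,"jaw":1},{"tx":0.446,"ty":-1,"tz":0,"twist":-0.054,"jaw":1}]'
python3 -m creep '[{"tx":0.17,"ty":-0.38,"tz":-0.2,"jaw":0.2},{"tx":0.17,"ty":-0.38,"tz":-0.5,"jaw":0.2},{"tx":0.17,"ty":-0.38,"tz":-0.6,"jaw":0.2}]'
python3 - <<'E'
from h import *
o=get_obs();c=cam('wrist',o);w=capture('wrist');save(w,'pics/w1.png',None,1.5)
print(o['time'],o['ee_pos'],R.from_quat(o['tool_rot']).as_matrix().round(3),o['qpos'],o['width'],o['contact_force'])
print(proj(c,[580,-74,60])*1.5,proj(c,[536,-192,105])*1.5)
E
```

```text
time: 0.43
ee_pos: [354.7, 430.6, 230.7]
tool_rot: [0.407, 0.913, -0.001, 0.0]
contact_force: [1.6, -0.0, 1.0]
width: 85.1
grasp_force: 0.0
time: 0.77
ee_pos: [421.4, 280.5, 231.1]
tool_rot: [0.571, 0.821, -0.0, 0.0]
contact_force: [1.6, 0.3, 0.1]
width: 85.3
grasp_force: 0.0
time: 1.1
ee_pos: [488.2, 130.6, 231.3]
tool_rot: [0.715, 0.699, -0.0, 0.0]
contact_force: [0.7, -0.1, 0.3]
width: 85.3
grasp_force: 0.0
time: 1.43
ee_pos: [555.1, -19.2, 231.2]
tool_rot: [0.822, 0.569, -0.0, 0.0]
contact_force: [0.3, 0.8, 0.4]
width: 85.5
grasp_force: 0.0
1.4333 [555.11002387 -19.15076317 231.24394449] [[ 0.353  0.936  0.   ]
 [ 0.936 -0.353 -0.   ]
 [-0.     0.    -1.   ]] [-0.5486895   0.26884746  0.61333385  1.77826117 -0.16826213  1.14706015
 -0.24331057] 85.482452393686 [0.33239769 0.83439696 0.43820897]
[441.07833221 314.83452543] [442.93250947 494.40636307]$[0]: bad value
```

View pics/w1.png

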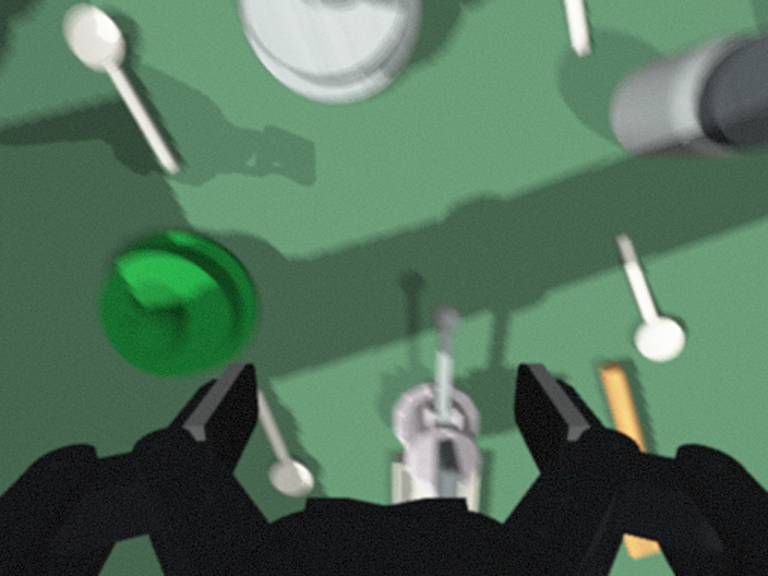

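The wrist picture shows the knob at (447,318), against (441,315) predicted, which is a few mm to one side. The last call was refused because it lacked a twist field, so I'll compute the correction and repeat it.

```bash
python3 - <<'E'
from h import *
o=get_obs();c=cam('wrist',o)
print(ray(c,447/1.5,318/1.5,60),ray(c,450/1.5,455/1.5,105))
E
python3 -m creep '[{"tx":0.17,"ty":-0.37,"tz":-0.2,"twist":0,"jaw":0.2},{"tx":0.17,"ty":-0.37,"tz":-0.5,"twist":0,"jaw":0.2},{"tx":0.17,"ty":-0.37,"tz":-0.7,"twist":0,"jaw":0.2},{"tx":0.17,"ty":-0.37,"tz":-0.7,"twist":0,"jaw":0.2}]'
python3 - <<'E'
from h import *
o=get_obs();c=cam('wrist',o);w=capture('wrist');save(w,'pics/w2.png',None,1.5)
for p in ([580,-74,60],[584,-72,60],[536,-192,105]):print(proj(c,p)*1.5)
E
```

```text
[585.88113718 -90.15295887  60.        ] [ 553.23939972 -173.27439877  105.        ]
time: 1.82
ee_pos: [575.5, -73.5, 119.9]
tool_rot: [0.822, 0.569, -0.005, -0.003]
contact_force: [-1.4, 0.5, -0.3]
width: 51.7
grasp_force: 0.0
[394.52895291 309.4152752 ]
[400.80149182 303.09084018]
[394.74084688 591.13342959]
```

View pics/w2.png

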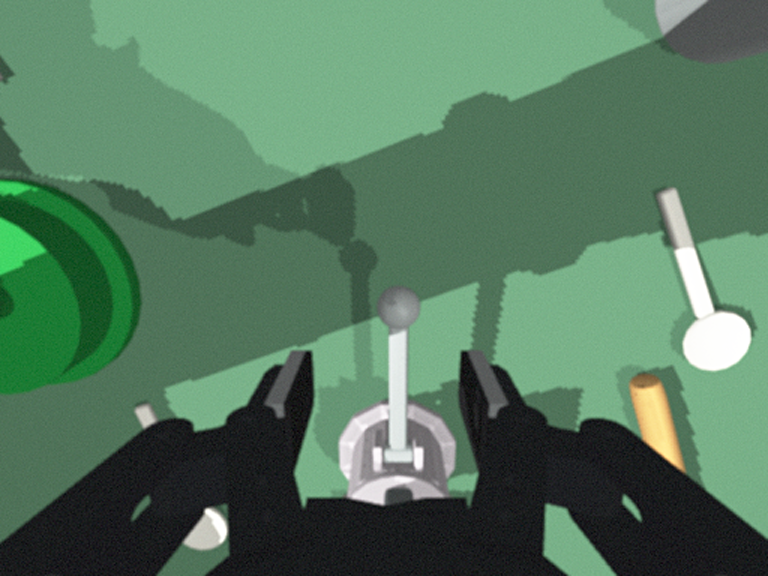

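The knob is now at (399,308), with the housing behind it at about (398,450). The prediction was (394,309).

Run:
```python
from h import *
o=get_obs();c=cam('wrist',o);K=c[0]
print(o['ee_pos'],o['time'],R.from_quat(o['tool_rot']).as_matrix().round(3),o['qvel'].max())
for z in(56,60,64):print(ray(c,399/1.5,308/1.5,z))
print(proj(c,ray(c,266,205,60)), K[0,0], -c[1].T@c[2])
# radius of knob ~21.5px/1.5 -> range
print('range',11*K[0,0]/(21/1.5))
print('TCP proj',proj(c,o['ee_pos'])*1.5)
```

```text
[576.17834026 -72.51402335 121.21829557] 1.8667 [[ 0.351  0.936 -0.011]
 [ 0.936 -0.351 -0.   ]
 [-0.004 -0.01  -1.   ]] 0.048856988015141656
[582.44487871 -74.82643045  56.        ]
[582.86888382 -73.4649186   60.        ]
[583.29288892 -72.10340675  64.        ]
[266. 205.] 292.02780698310204 [604.42103863  -4.25935052 263.31976661]
range 229.4504197724373
TCP proj [383.59253619 368.94340853]
```

```bash
python3 -m creep '[{"tx":0.01,"ty":-0.01,"tz":-0.2,"twist":0,"jaw":0.2},{"tx":0.01,"ty":-0.01,"tz":-0.4,"twist":0,"jaw":0.2},{"tx":0.01,"ty":-0.01,"tz":-0.57,"twist":0,"jaw":0.2},{"tx":0.01,"ty":-0.01,"tz":-0.57,"twist":0,"jaw":0.2},{"tx":0.01,"ty":-0.01,"tz":-0.57,"twist":0,"jaw":0.2}]' 20
python3 - <<'E'
from h import *
o=get_obs();c=cam('wrist',o);w=capture('wrist');save(w,'pics/w3.png',None,1.0)
print(o['ee_pos'])
g=np.array(o['ee_pos'])+[0,0,18.7];print(proj(c,g),proj(c,[582.5,-74,60]))
E
```

```text
time: 2.28
ee_pos: [582.1, -72.7, 41.7]
tool_rot: [0.821, 0.571, 0.0, -0.0]
contact_force: [0.1, 0.3, 0.6]
width: 51.2
grasp_force: 0.0
[582.10659087 -72.68787977  41.66688516]
[255.47322034 264.14496948] [257.20440138 265.76311218]
```

View pics/w3.png

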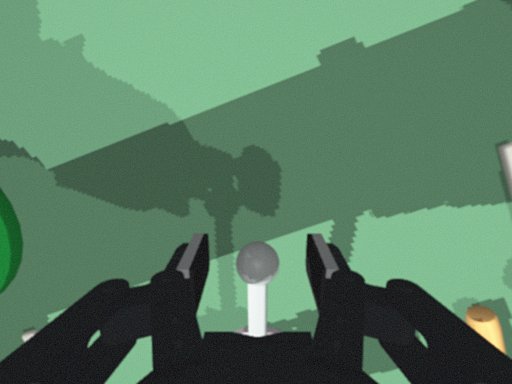

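```bash
python3 -m creep '[{"tx":0,"ty":0,"tz":0,"twist":0,"jaw":-0.6},{"tx":0,"ty":0,"tz":0,"twist":0,"jaw":-0.6},{"tx":0,"ty":0,"tz":0,"twist":0,"jaw":-0.6},{"tx":0,"ty":0,"tz":0,"twist":0,"jaw":-0.6},{"tx":0,"ty":0,"tz":0,"twist":0,"jaw":-0.6}]' 20
python3 -m creep '[{"tx":-0.003,"ty":-0.009,"tz":0.053,"twist":0,"jaw":-0.6},{"tx":-0.008,"ty":-0.02,"tz":0.1,"twist":0,"jaw":-0.6},{"tx":-0.015,"ty":-0.039,"tz":0.156,"twist":0,"jaw":-0.6},{"tx":-0.024,"ty":-0.064,"tz":0.21,"twist":0,"jaw":-0.6},{"tx":-0.035,"ty":-0.094,"tz":0.261,"twist":0,"jaw":-0.6}]'
python3 -m creep '[{"tx":-0.012,"ty":-0.033,"tz":0.049,"twist":0,"jaw":-0.6},{"tx":-0.024,"ty":-0.064,"tz":0.083,"twist":0,"jaw":-0.6},{"tx":-0.034,"ty":-0.092,"tz":0.112,"twist":0,"jaw":-0.6},{"tx":-0.047,"ty":-0.127,"tz":0.142,"twist":0,"jaw":-0.6},{"tx":-0.047,"ty":-0.127,"tz":0.142,"twist":0,"jaw":-0.6}]'
python3 -m creep '[{"tx":0,"ty":0,"tz":0,"twist":0,"jaw":-0.6},{"tx":0,"ty":0,"tz":0,"twist":0,"jaw":-0.6},{"tx":0,"ty":0,"tz":0,"twist":0,"jaw":-0.6}]'
python3 - <<'E'
from h import *
w=np.hstack([capture('scene')[110:190,170:260],capture('top')[130:210,290:380]]);save(w,'pics/s4.png',None,4)
E
```

```text
time: 2.75
ee_pos: [583.2, -73.7, 42.0]
tool_rot: [0.821, 0.57, 0.001, 0.001]
contact_force: [1.2, 1.2, 2.0]
width: 20.3
grasp_force: 19.5
time: 3.17
ee_pos: [576.5, -87.2, 81.0]
tool_rot: [0.821, 0.57, 0.0, -0.001]
contact_force: [1.1, 3.4, 0.0]
width: 20.5
grasp_force: 19.6
time: 3.58
ee_pos: [569.6, -108.5, 103.1]
tool_rot: [0.822, 0.569, 0.001, 0.0]
contact_force: [-0.9, 4.2, 5.5]
width: 20.1
grasp_force: 20.1
time: 3.83
ee_pos: [569.9, -107.5, 102.2]
tool_rot: [0.822, 0.57, 0.0, 0.0]
contact_force: [0.8, 4.0, 5.8]
width: 20.0
grasp_force: 20.1
```

View pics/s4.png

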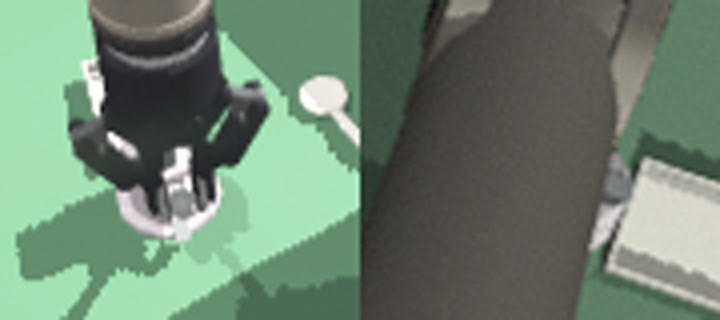

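The handle is at its stop, with the knob about 121 mm high (≈0.94 rad). I'll release it and move above the fin.

```bash
python3 -m creep '[{"tx":0,"ty":0,"tz":0,"twist":0,"jaw":0.2},{"tx":0,"ty":0,"tz":0,"twist":0,"jaw":0.2},{"tx":0,"ty":0,"tz":0,"twist":0,"jaw":0.2},{"tx":0,"ty":0,"tz":0.25,"twist":0,"jaw":0.2},{"tx":0,"ty":0,"tz":0.5,"twist":0,"jaw":0.2}]'
python3 -m creep '[{"tx":-0.1,"ty":-0.27,"tz":0,"twist":0,"jaw":0.2},{"tx":-0.2,"ty":-0.55,"tz":0,"twist":0,"jaw":0.2},{"tx":-0.2,"ty":-0.55,"tz":0,"twist":0,"jaw":0.2},{"tx":-0.2,"ty":-0.55,"tz":0,"twist":0,"jaw":0.2},{"tx":-0.2,"ty":-0.55,"tz":0,"twist":0,"jaw":0.2}]'
python3 - <<'E'
from h import *
o=get_obs();c=cam('wrist',o);w=capture('wrist');save(w,'pics/w5.png',None,1.5)
print(o['ee_pos'])
xa=np.array([-.349,-.937,0])
for d in(-25,0,25):print(d,proj(c,np.array([537.5,-191,105])+d*xa)*1.5)
E
```

```text
time: 4.35
ee_pos: [567.0, -107.8, 174.7]
tool_rot: [0.822, 0.57, -0.003, -0.001]
contact_force: [0.6, 0.2, 1.0]
width: 51.5
grasp_force: 0.0
time: 4.77
ee_pos: [538.8, -190.5, 176.0]
tool_rot: [0.822, 0.569, -0.0, -0.0]
contact_force: [1.7, 0.3, -1.2]
width: 51.5
grasp_force: 0.0
[ 538.83570272 -190.4895954   175.97575745]
-25 [382.12924413 259.12990945]
0 [382.4421477  306.50144694]
25 [382.73569122 350.94200205]
```

View pics/w5.png

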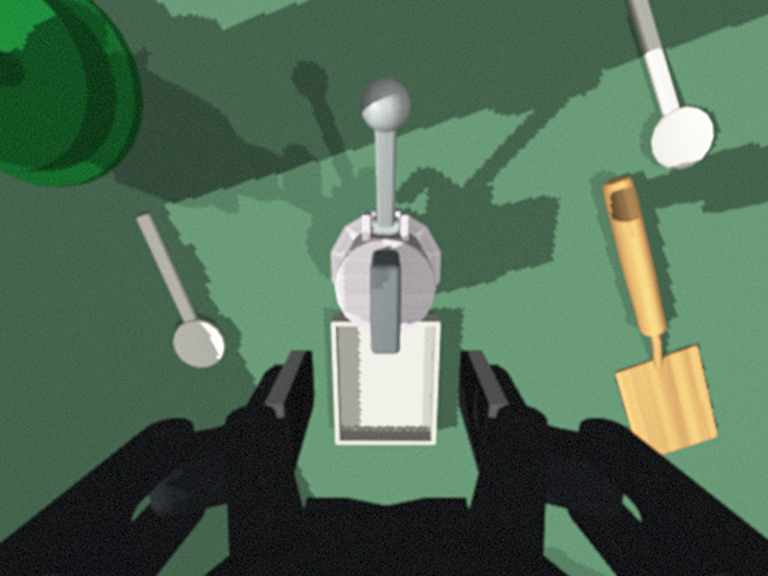

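The fin runs from (385,262) to (385,353), centred at (385,308) against (382,306.5) predicted, so it is aligned to about 1 mm. The handle is up. I'll descend and grip.

```bash
python3 -m creep '[{"tx":0,"ty":-0.012,"tz":-0.2,"twist":0,"jaw":0.2},{"tx":0,"ty":-0.012,"tz":-0.4,"twist":0,"jaw":0.2},{"tx":0,"ty":-0.012,"tz":-0.6,"twist":0,"jaw":0.2},{"tx":0,"ty":-0.012,"tz":-0.705,"twist":0,"jaw":0.2},{"tx":0,"ty":-0.012,"tz":-0.705,"twist":0,"jaw":0.2}]' 50
python3 -m creep '[{"tx":0,"ty":0,"tz":0,"twist":0,"jaw":-0.8},{"tx":0,"ty":0,"tz":0,"twist":0,"jaw":-0.8},{"tx":0,"ty":0,"tz":0,"twist":0,"jaw":-0.8},{"tx":0,"ty":0,"tz":0,"twist":0,"jaw":-0.8},{"tx":0,"ty":0,"tz":0,"twist":0,"jaw":-0.8}]' 50
python3 -m creep '[{"tx":0,"ty":0,"tz":0.05,"twist":0,"jaw":-0.8},{"tx":0,"ty":0,"tz":0.1,"twist":0,"jaw":-0.8},{"tx":0,"ty":0,"tz":0.1,"twist":0,"jaw":-0.8},{"tx":0,"ty":0,"tz":0.1,"twist":0,"jaw":-0.8}]'
```

```text
time: 5.23
ee_pos: [537.0, -188.3, 66.2]
tool_rot: [0.821, 0.571, -0.003, -0.003]
contact_force: [-0.4, 0.8, -0.7]
width: 50.9
grasp_force: 0.0
time: 5.65
ee_pos: [539.8, -190.8, 71.7]
tool_rot: [0.821, 0.571, 0.001, -0.0]
contact_force: [-4.1, 2.6, 4.9]
width: 15.7
grasp_force: 53.6
time: 5.98
ee_pos: [539.9, -191.5, 85.8]
tool_rot: [0.822, 0.57, 0.0, 0.001]
contact_force: [-0.0, 0.3, -7.8]
width: 15.5
grasp_force: 51.8
```

Lifted; the load reads about 8 N. I'll carry it over the stand, with the underside near 130 mm.

```bash
python3 -m creep '[{"tx":0,"ty":0,"tz":0.15,"twist":0,"jaw":-0.8},{"tx":0,"ty":0,"tz":0.35,"twist":0,"jaw":-0.8},{"tx":0,"ty":0,"tz":0.55,"twist":0,"jaw":-0.8},{"tx":0,"ty":0,"tz":0.7,"twist":0,"jaw":-0.8},{"tx":0,"ty":0,"tz":0.76,"twist":0,"jaw":-0.8}]'
python3 -m creep '[{"tx":0.013,"ty":0.1,"tz":0,"twist":0,"jaw":-0.8},{"tx":0.035,"ty":0.27,"tz":0,"twist":0,"jaw":-0.8},{"tx":0.06,"ty":0.45,"tz":0,"twist":0,"jaw":-0.8},{"tx":0.085,"ty":0.64,"tz":0,"twist":0,"jaw":-0.8},{"tx":0.11,"ty":0.82,"tz":0,"twist":0,"jaw":-0.8}]'
python3 -m creep '[{"tx":0.025,"ty":0.18,"tz":0,"twist":0,"jaw":-0.8},{"tx":0.05,"ty":0.36,"tz":0,"twist":0,"jaw":-0.8},{"tx":0.07,"ty":0.54,"tz":0,"twist":0,"jaw":-0.8},{"tx":0.095,"ty":0.72,"tz":0,"twist":0,"jaw":-0.8},{"tx":0.115,"ty":0.87,"tz":0,"twist":0,"jaw":-0.8}]'
python3 -m creep '[{"tx":0.025,"ty":0.18,"tz":0,"twist":0,"jaw":-0.8},{"tx":0.06,"ty":0.4,"tz":0,"twist":0,"jaw":-0.8},{"tx":0.08,"ty":0.55,"tz":0,"twist":0,"jaw":-0.8},{"tx":0.1,"ty":0.65,"tz":0,"twist":0,"jaw":-0.8},{"tx":0.11,"ty":0.69,"tz":0,"twist":0,"jaw":-0.8}]'
python3 -m creep '[{"tx":0,"ty":0,"tz":0,"twist":0,"jaw":-0.8},{"tx":0,"ty":0,"tz":0,"twist":0,"jaw":-0.8},{"tx":0,"ty":0,"tz":0,"twist":0,"jaw":-0.8},{"tx":0,"ty":0,"tz":0,"twist":0,"jaw":-0.8}]'
```

```text
time: 6.4
ee_pos: [541.2, -192.4, 202.7]
tool_rot: [0.822, 0.57, 0.002, 0.002]
contact_force: [1.7, -0.6, -6.9]
width: 15.5
grasp_force: 52.1
time: 6.82
ee_pos: [555.0, -66.7, 197.9]
tool_rot: [0.822, 0.57, -0.001, -0.001]
contact_force: [0.4, 0.8, -8.4]
width: 15.4
grasp_force: 52.0
time: 7.23
ee_pos: [572.4, 64.8, 197.8]
tool_rot: [0.821, 0.571, -0.001, -0.001]
contact_force: [0.7, 1.2, -8.5]
width: 14.9
grasp_force: 51.9
time: 7.65
ee_pos: [589.0, 169.4, 197.8]
tool_rot: [0.82, 0.572, -0.001, -0.001]
contact_force: [0.9, 1.3, -8.6]
width: 15.4
grasp_force: 52.0
time: 7.98
ee_pos: [589.9, 162.8, 199.6]
tool_rot: [0.823, 0.569, -0.0, 0.001]
contact_force: [-0.1, 0.5, -7.9]
width: 15.1
grasp_force: 52.0
```

```bash
python3 -m creep '[{"tx":0,"ty":0.008,"tz":-0.08,"twist":0,"jaw":-0.8},{"tx":0,"ty":0.008,"tz":-0.16,"twist":0,"jaw":-0.8},{"tx":0,"ty":0.008,"tz":-0.21,"twist":0,"jaw":-0.8},{"tx":0,"ty":0.008,"tz":-0.21,"twist":0,"jaw":-0.8},{"tx":0,"ty":0.008,"tz":-0.21,"twist":0,"jaw":-0.8}]'
python3 -m creep '[{"tx":0,"ty":0,"tz":-0.01,"twist":0,"jaw":-0.8},{"tx":0,"ty":0,"tz":-0.02,"twist":0,"jaw":-0.8},{"tx":0,"ty":0,"tz":-0.03,"twist":0,"jaw":-0.8},{"tx":0,"ty":0,"tz":-0.03,"twist":0,"jaw":-0.8}]'
```

```text
time: 8.4
ee_pos: [588.9, 166.6, 166.7]
tool_rot: [0.821, 0.57, -0.001, -0.0]
contact_force: [-0.2, -0.4, -8.1]
width: 15.2
grasp_force: 52.0
time: 8.73
ee_pos: [589.8, 166.9, 163.5]
tool_rot: [0.821, 0.57, 0.0, 0.0]
contact_force: [0.0, 0.5, -7.8]
width: 15.5
grasp_force: 52.0
```

```bash
python3 -m creep '[{"tx":0,"ty":0,"tz":-0.007,"twist":0,"jaw":-0.8},{"tx":0,"ty":0,"tz":-0.014,"twist":0,"jaw":-0.8},{"tx":0,"ty":0,"tz":-0.014,"twist":0,"jaw":-0.8}]'
```

```text
time: 8.98
ee_pos: [589.7, 166.9, 161.3]
tool_rot: [0.821, 0.57, -0.0, 0.0]
contact_force: [-1.1, -0.2, -7.7]
width: 15.1
grasp_force: 52.0
```

```bash
python3 -m creep '[{"tx":0,"ty":-0.018,"tz":0,"twist":0,"jaw":-0.8},{"tx":0,"ty":-0.018,"tz":0,"twist":0,"jaw":-0.8},{"tx":0,"ty":-0.018,"tz":-0.01,"twist":0,"jaw":-0.8},{"tx":0,"ty":-0.018,"tz":-0.01,"twist":0,"jaw":-0.8}]'
```

```text
time: 9.32
ee_pos: [589.7, 164.0, 159.7]
tool_rot: [0.822, 0.57, -0.0, -0.0]
contact_force: [-0.2, 0.1, -8.7]
width: 15.6
grasp_force: 52.0
```

```bash
python3 -m creep '[{"tx":0,"ty":0,"tz":-0.007,"twist":0,"jaw":-0.8},{"tx":0,"ty":0,"tz":-0.014,"twist":0,"jaw":-0.8},{"tx":0,"ty":0,"tz":-0.014,"twist":0,"jaw":-0.8}]'
```

```text
time: 9.57
ee_pos: [589.6, 164.2, 157.5]
tool_rot: [0.821, 0.57, -0.0, -0.0]
contact_force: [0.2, 0.0, -7.9]
width: 15.5
grasp_force: 52.0
```

```bash
python3 -m creep '[{"tx":0,"ty":0,"tz":-0.007,"twist":0,"jaw":-0.8},{"tx":0,"ty":0,"tz":-0.014,"twist":0,"jaw":-0.8},{"tx":0,"ty":0,"tz":-0.014,"twist":0,"jaw":-0.8}]'
```

```text
time: 9.82
ee_pos: [589.6, 164.2, 155.4]
tool_rot: [0.821, 0.57, -0.0, -0.0]
contact_force: [0.0, -0.4, -7.8]
width: 15.3
grasp_force: 52.0
```

The underside is already below the ball's top without contact, so I'll continue gently.

```bash
python3 -m creep '[{"tx":0,"ty":0,"tz":-0.01,"twist":0,"jaw":-0.8},{"tx":0,"ty":0,"tz":-0.02,"twist":0,"jaw":-0.8},{"tx":0,"ty":0,"tz":-0.02,"twist":0,"jaw":-0.8}]'
```

```text
time: 10.07
ee_pos: [589.6, 164.4, 152.4]
tool_rot: [0.821, 0.57, -0.0, -0.0]
contact_force: [0.1, -0.3, -7.7]
width: 15.1
grasp_force: 52.0
```

```bash
python3 -m creep '[{"tx":0,"ty":0,"tz":-0.01,"twist":0,"jaw":-0.8},{"tx":0,"ty":0,"tz":-0.02,"twist":0,"jaw":-0.8},{"tx":0,"ty":0,"tz":-0.02,"twist":0,"jaw":-0.8}]'
```

```text
time: 10.32
ee_pos: [589.8, 164.5, 149.5]
tool_rot: [0.821, 0.57, 0.0, -0.0]
contact_force: [0.5, 0.9, -8.1]
width: 15.3
grasp_force: 52.0
```

```bash
python3 -m creep '[{"tx":0,"ty":0,"tz":-0.01,"twist":0,"jaw":-0.8},{"tx":0,"ty":0,"tz":-0.02,"twist":0,"jaw":-0.8},{"tx":0,"ty":0,"tz":-0.02,"twist":0,"jaw":-0.8}]'
```

```text
time: 10.57
ee_pos: [589.8, 164.7, 146.6]
tool_rot: [0.821, 0.57, 0.0, -0.0]
contact_force: [0.6, 2.0, -8.1]
width: 15.2
grasp_force: 52.1
```

```bash
python3 -m creep '[{"tx":0,"ty":0.007,"tz":0,"twist":0,"jaw":-0.8},{"tx":0,"ty":0.007,"tz":-0.01,"twist":0,"jaw":-0.8},{"tx":0,"ty":0.007,"tz":-0.01,"twist":0,"jaw":-0.8}]'
```

```text
time: 10.82
ee_pos: [589.8, 165.1, 145.0]
tool_rot: [0.821, 0.57, -0.0, 0.0]
contact_force: [-0.1, 1.0, -7.5]
width: 15.5
grasp_force: 52.1
```

```bash
python3 -m creep '[{"tx":0,"ty":0,"tz":-0.01,"twist":0,"jaw":-0.8},{"tx":0,"ty":0,"tz":-0.02,"twist":0,"jaw":-0.8},{"tx":0,"ty":0,"tz":-0.02,"twist":0,"jaw":-0.8}]'
```

```text
time: 11.07
ee_pos: [589.7, 165.2, 141.9]
tool_rot: [0.821, 0.57, -0.0, 0.0]
contact_force: [0.3, 0.9, -8.8]
width: 15.3
grasp_force: 52.1
```

```bash
python3 -m creep '[{"tx":0,"ty":0,"tz":-0.01,"twist":0,"jaw":-0.8},{"tx":0,"ty":0,"tz":-0.02,"twist":0,"jaw":-0.8},{"tx":0,"ty":0,"tz":-0.02,"twist":0,"jaw":-0.8}]'
```

```text
time: 11.32
ee_pos: [589.8, 165.2, 138.9]
tool_rot: [0.821, 0.57, -0.0, 0.0]
contact_force: [1.0, 0.4, -8.7]
width: 15.5
grasp_force: 52.1
```

Free so far. About 26 mm remain to TCP ≈113.

```bash
python3 -m creep '[{"tx":0,"ty":0,"tz":-0.015,"twist":0,"jaw":-0.8},{"tx":0,"ty":0,"tz":-0.03,"twist":0,"jaw":-0.8},{"tx":0,"ty":0,"tz":-0.04,"twist":0,"jaw":-0.8},{"tx":0,"ty":0,"tz":-0.04,"twist":0,"jaw":-0.8}]'
```

```text
time: 11.65
ee_pos: [589.7, 165.3, 132.8]
tool_rot: [0.821, 0.57, -0.0, 0.0]
contact_force: [1.2, 0.6, -9.3]
width: 15.4
grasp_force: 52.1
```

```bash
python3 -m creep '[{"tx":0,"ty":0,"tz":-0.015,"twist":0,"jaw":-0.8},{"tx":0,"ty":0,"tz":-0.03,"twist":0,"jaw":-0.8},{"tx":0,"ty":0,"tz":-0.04,"twist":0,"jaw":-0.8},{"tx":0,"ty":0,"tz":-0.04,"twist":0,"jaw":-0.8}]'
```

```text
time: 11.98
ee_pos: [589.7, 165.3, 126.8]
tool_rot: [0.821, 0.57, -0.0, 0.0]
contact_force: [0.9, 1.2, -9.6]
width: 15.3
grasp_force: 52.1
```

```bash
python3 -m creep '[{"tx":0,"ty":0,"tz":-0.01,"twist":0,"jaw":-0.8},{"tx":0,"ty":0,"tz":-0.02,"twist":0,"jaw":-0.8},{"tx":0,"ty":0,"tz":-0.03,"twist":0,"jaw":-0.8},{"tx":0,"ty":0,"tz":-0.03,"twist":0,"jaw":-0.8}]'
```

```text
time: 12.32
ee_pos: [589.7, 165.3, 122.4]
tool_rot: [0.821, 0.57, -0.0, 0.0]
contact_force: [0.9, 0.9, -8.0]
width: 15.5
grasp_force: 52.1
```

```bash
python3 -m creep '[{"tx":0,"ty":0,"tz":-0.007,"twist":0,"jaw":-0.8},{"tx":0,"ty":0,"tz":-0.013,"twist":0,"jaw":-0.8},{"tx":0,"ty":0,"tz":-0.013,"twist":0,"jaw":-0.8}]'
```

```text
time: 12.57
ee_pos: [589.8, 165.3, 120.7]
tool_rot: [0.821, 0.57, 0.0, 0.0]
contact_force: [0.5, 1.4, -7.6]
width: 15.5
grasp_force: 52.0
```

```bash
python3 -m creep '[{"tx":0,"ty":0,"tz":-0.01,"twist":0,"jaw":-0.8},{"tx":0,"ty":0,"tz":-0.02,"twist":0,"jaw":-0.8},{"tx":0,"ty":0,"tz":-0.02,"twist":0,"jaw":-0.8}]'
```

```text
time: 12.82
ee_pos: [590.0, 165.4, 117.6]
tool_rot: [0.821, 0.57, 0.0, 0.0]
contact_force: [0.3, 1.0, -8.0]
width: 15.2
grasp_force: 52.1
```

```bash
python3 -m creep '[{"tx":0,"ty":0,"tz":-0.007,"twist":0,"jaw":-0.8},{"tx":0,"ty":0,"tz":-0.013,"twist":0,"jaw":-0.8},{"tx":0,"ty":0,"tz":-0.013,"twist":0,"jaw":-0.8}]'
```

```text
time: 13.07
ee_pos: [590.1, 165.4, 115.8]
tool_rot: [0.821, 0.57, 0.0, 0.0]
contact_force: [1.1, 1.3, -7.4]
width: 15.6
grasp_force: 52.2
```

```bash
python3 -m creep '[{"tx":0,"ty":0,"tz":-0.005,"twist":0,"jaw":-0.8},{"tx":0,"ty":0,"tz":-0.007,"twist":0,"jaw":-0.8},{"tx":0,"ty":0,"tz":-0.007,"twist":0,"jaw":-0.8}]'
```

```text
time: 13.32
ee_pos: [590.0, 165.4, 114.8]
tool_rot: [0.821, 0.57, 0.0, 0.0]
contact_force: [0.8, 1.8, -7.2]
width: 15.5
grasp_force: 52.2
```

```bash
python3 -m creep '[{"tx":0,"ty":0,"tz":-0.005,"twist":0,"jaw":-0.8},{"tx":0,"ty":0,"tz":-0.007,"twist":0,"jaw":-0.8},{"tx":0,"ty":0,"tz":-0.007,"twist":0,"jaw":-0.8}]'
```

```text
time: 13.57
ee_pos: [589.9, 165.4, 113.8]
tool_rot: [0.821, 0.57, 0.0, 0.0]
contact_force: [0.1, 2.4, -7.1]
width: 15.2
grasp_force: 52.4
```

```bash
python3 -m creep '[{"tx":0,"ty":0,"tz":-0.005,"twist":0,"jaw":-0.8},{"tx":0,"ty":0,"tz":-0.007,"twist":0,"jaw":-0.8},{"tx":0,"ty":0,"tz":-0.007,"twist":0,"jaw":-0.8}]'
```

```text
time: 13.82
ee_pos: [590.0, 165.6, 113.7]
tool_rot: [0.821, 0.57, 0.0, -0.0]
contact_force: [-3.2, 2.1, 2.3]
width: 15.3
grasp_force: 53.5
```

Contact at TCP 113.7 mm, which is the expected seat height (71.7 + 42). I'll release and retreat to the knob.

```bash
python3 -m creep '[{"tx":0,"ty":0,"tz":0.004,"twist":0,"jaw":-0.8},{"tx":0,"ty":0,"tz":0.004,"twist":0,"jaw":-0.8},{"tx":0,"ty":0,"tz":0.004,"twist":0,"jaw":-0.8}]' 20
python3 -m creep '[{"tx":0,"ty":0,"tz":0,"twist":0,"jaw":0.2},{"tx":0,"ty":0,"tz":0,"twist":0,"jaw":0.2},{"tx":0,"ty":0,"tz":0,"twist":0,"jaw":0.2},{"tx":0,"ty":0,"tz":0,"twist":0,"jaw":0.2},{"tx":0,"ty":0,"tz":0,"twist":0,"jaw":0.2}]'
python3 -m creep '[{"tx":0,"ty":0,"tz":0.2,"twist":0,"jaw":0.2},{"tx":0,"ty":0,"tz":0.45,"twist":0,"jaw":0.2},{"tx":0,"ty":0,"tz":0.7,"twist":0,"jaw":0.2},{"tx":0,"ty":0,"tz":0.7,"twist":0,"jaw":0.2},{"tx":0,"ty":0,"tz":0.7,"twist":0,"jaw":0.2}]'
python3 - <<'E'
from h import *
o=get_obs();c=cam('wrist',o);w=capture('wrist');save(w,'pics/w6.png',None,1.5)
print(o['ee_pos'])
ax=np.array([589.5,164.8,42]);xa=np.array([-.353,-.936,0])
print('fin',proj(c,ax+[0,0,105])*1.5,'knob',proj(c,ax-88.4*xa+[0,0,121.2])*1.5, (ax-88.4*xa+[0,0,121.2]))
E
```

```text
time: 14.07
ee_pos: [590.0, 165.6, 113.7]
tool_rot: [0.821, 0.57, 0.0, -0.0]
contact_force: [-2.2, 3.1, 1.2]
width: 15.8
grasp_force: 53.4
time: 14.48
ee_pos: [590.0, 164.5, 113.3]
tool_rot: [0.822, 0.57, -0.0, 0.0]
contact_force: [0.7, -0.5, -0.5]
width: 51.4
grasp_force: 0.0
time: 14.9
ee_pos: [591.7, 165.2, 221.1]
tool_rot: [0.822, 0.57, 0.003, 0.001]
contact_force: [0.6, 0.0, -1.0]
width: 51.4
grasp_force: 0.0
[591.69836761 165.17171752 221.14830433]
fin [380.13559452 305.37467532] knob [379.47370667 122.53355562] [620.7052 247.5424 163.2   ]
```

View pics/w6.png

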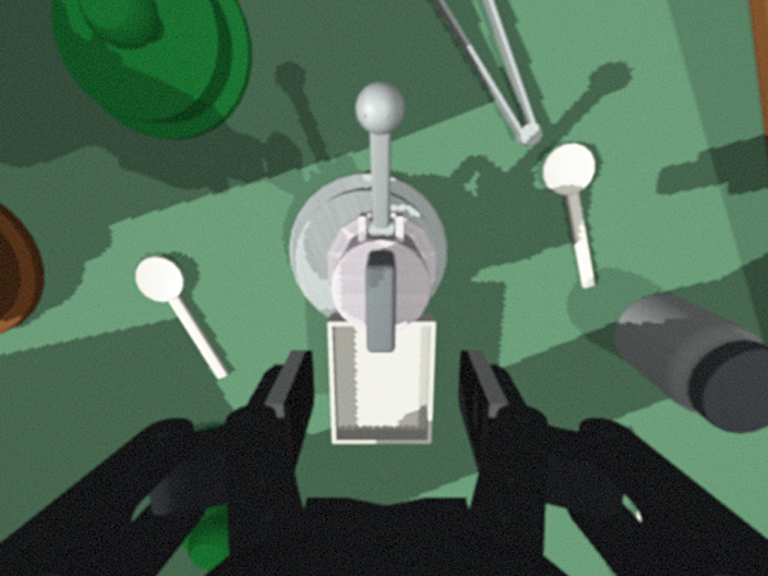

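The coupler sits flat. The fin is at (381,305) as predicted, the knob is up at (380,107), and nothing has been disturbed. I'll push the knob down along its arc with shut fingers.

```bash
python3 -m creep '[{"tx":0.07,"ty":0.2,"tz":0,"twist":0,"jaw":-1},{"tx":0.14,"ty":0.4,"tz":0,"twist":0,"jaw":-1},{"tx":0.216,"ty":0.583,"tz":0,"twist":0,"jaw":-1},{"tx":0.216,"ty":0.583,"tz":-0.1,"twist":0,"jaw":-1},{"tx":0.216,"ty":0.583,"tz":-0.21,"twist":0,"jaw":-1}]' 20
python3 -m creep '[{"tx":0,"ty":0,"tz":0,"twist":0,"jaw":-1},{"tx":0,"ty":0,"tz":0,"twist":0,"jaw":-1},{"tx":0,"ty":0,"tz":0,"twist":0,"jaw":-1}]'
```

```text
time: 15.37
ee_pos: [621.9, 255.6, 184.8]
tool_rot: [0.82, 0.572, -0.0, -0.0]
contact_force: [-0.1, -0.5, -0.9]
width: -0.0
grasp_force: 0.0
time: 15.62
ee_pos: [622.2, 252.0, 186.5]
tool_rot: [0.822, 0.57, -0.0, 0.0]
contact_force: [0.5, -0.3, 0.4]
width: -0.2
grasp_force: 0.0
```

```bash
python3 -m creep '[{"tx":0,"ty":0,"tz":-0.093,"twist":0,"jaw":-1},{"tx":0.013,"ty":0.034,"tz":-0.136,"twist":0,"jaw":-1},{"tx":0.027,"ty":0.072,"tz":-0.18,"twist":0,"jaw":-1},{"tx":0.04,"ty":0.106,"tz":-0.228,"twist":0,"jaw":-1},{"tx":0.051,"ty":0.135,"tz":-0.279,"twist":0,"jaw":-1}]'
```

```text
time: 16.03
ee_pos: [631.2, 274.5, 145.6]
tool_rot: [0.821, 0.57, 0.002, 0.0]
contact_force: [-0.3, 1.6, 3.9]
width: 0.1
grasp_force: 1.7
```

```bash
python3 -m creep '[{"tx":0.009,"ty":0.024,"tz":-0.054,"twist":0,"jaw":-1},{"tx":0.016,"ty":0.044,"tz":-0.11,"twist":0,"jaw":-1},{"tx":0.022,"ty":0.057,"tz":-0.168,"twist":0,"jaw":-1},{"tx":0.024,"ty":0.065,"tz":-0.215,"twist":0,"jaw":-1},{"tx":0.024,"ty":0.065,"tz":-0.215,"twist":0,"jaw":-1}]'
```

```text
time: 16.45
ee_pos: [631.9, 282.3, 110.1]
tool_rot: [0.821, 0.57, -0.002, -0.0]
contact_force: [-0.1, 1.4, 0.8]
width: -0.1
grasp_force: 0.0
```

```bash
python3 -m creep '[{"tx":0.006,"ty":0.002,"tz":-0.015,"twist":0,"jaw":-1},{"tx":0.006,"ty":0.002,"tz":-0.03,"twist":0,"jaw":-1},{"tx":0.006,"ty":0.002,"tz":-0.03,"twist":0,"jaw":-1},{"tx":0.006,"ty":0.002,"tz":-0.03,"twist":0,"jaw":-1}]'
```

```text
time: 16.78
ee_pos: [634.1, 282.0, 107.8]
tool_rot: [0.822, 0.57, -0.001, 0.0]
contact_force: [-0.7, -0.2, 0.1]
width: 0.2
grasp_force: 0.0
```

```bash
python3 -m creep '[{"tx":0,"ty":0,"tz":-0.01,"twist":0,"jaw":-1},{"tx":0,"ty":0,"tz":-0.02,"twist":0,"jaw":-1},{"tx":0,"ty":0,"tz":-0.02,"twist":0,"jaw":-1}]'
```

```text
time: 17.03
ee_pos: [634.6, 282.5, 105.2]
tool_rot: [0.822, 0.57, 0.0, 0.0]
contact_force: [0.8, -1.1, 0.7]
width: 0.1
grasp_force: 0.5
```

```bash
python3 -m creep '[{"tx":0,"ty":0,"tz":-0.007,"twist":0,"jaw":-1},{"tx":0,"ty":0,"tz":-0.014,"twist":0,"jaw":-1},{"tx":0,"ty":0,"tz":-0.014,"twist":0,"jaw":-1}]'
```

```text
time: 17.28
ee_pos: [634.7, 282.8, 103.1]
tool_rot: [0.822, 0.57, 0.0, 0.0]
contact_force: [0.2, 0.1, 2.3]
width: -0.1
grasp_force: 0.7
```

```bash
python3 -m creep '[{"tx":0,"ty":0,"tz":-0.007,"twist":0,"jaw":-1},{"tx":0,"ty":0,"tz":-0.007,"twist":0,"jaw":-1},{"tx":0,"ty":0,"tz":-0.007,"twist":0,"jaw":-1}]'
```

```text
time: 17.53
ee_pos: [634.7, 283.0, 102.1]
tool_rot: [0.821, 0.57, 0.0, 0.0]
contact_force: [1.4, 0.3, 1.9]
width: -0.1
grasp_force: 0.7
```

```bash
python3 -m creep '[{"tx":0,"ty":0,"tz":-0.006,"twist":0,"jaw":-1},{"tx":0,"ty":0,"tz":-0.006,"twist":0,"jaw":-1},{"tx":0,"ty":0,"tz":-0.006,"twist":0,"jaw":-1}]'
```

```text
time: 17.78
ee_pos: [634.6, 283.0, 101.2]
tool_rot: [0.821, 0.57, 0.0, 0.0]
contact_force: [2.1, 0.1, 1.8]
width: -0.1
grasp_force: 0.8
```

```bash
python3 -m creep '[{"tx":0,"ty":0,"tz":-0.005,"twist":0,"jaw":-1},{"tx":0,"ty":0,"tz":-0.005,"twist":0,"jaw":-1},{"tx":0,"ty":0,"tz":-0.005,"twist":0,"jaw":-1}]'
```

```text
time: 18.03
ee_pos: [634.6, 283.1, 100.6]
tool_rot: [0.821, 0.57, 0.0, 0.0]
contact_force: [1.5, 0.2, 1.5]
width: -0.0
grasp_force: 1.2
```

```bash
python3 -m creep '[{"tx":0,"ty":0,"tz":-0.005,"twist":0,"jaw":-1},{"tx":0,"ty":0,"tz":-0.005,"twist":0,"jaw":-1},{"tx":0,"ty":0,"tz":-0.005,"twist":0,"jaw":-1}]'
```

```text
time: 18.28
ee_pos: [634.7, 283.2, 100.1]
tool_rot: [0.821, 0.57, 0.0, 0.0]
contact_force: [0.8, 0.2, 4.4]
width: 0.1
grasp_force: 2.1
```

Firm stop at z ≈ 100, where 101 is the locked height. I'll retreat and check.

```bash
python3 -m creep '[{"tx":0,"ty":0,"tz":0.02,"twist":0,"jaw":-1},{"tx":0,"ty":0,"tz":0.2,"twist":0,"jaw":-1},{"tx":0,"ty":0,"tz":0.45,"twist":0,"jaw":-1},{"tx":0,"ty":0,"tz":0.7,"twist":0,"jaw":-1},{"tx":0,"ty":0,"tz":0.7,"twist":0,"jaw":-1}]'
python3 -m creep '[{"tx":-0.9,"ty":0.4,"tz":0.1,"twist":0,"jaw":-1},{"tx":-0.9,"ty":0.4,"tz":0.1,"twist":0,"jaw":-1},{"tx":-0.9,"ty":0.4,"tz":0.1,"twist":0,"jaw":-1},{"tx":-0.9,"ty":0.4,"tz":0.1,"twist":0,"jaw":-1},{"tx":-0.9,"ty":0.4,"tz":0.1,"twist":0,"jaw":-1}]'
python3 - <<'E'
from h import *
a=capture('scene');b=capture('top')
c=lambda im,x,y:cv2.resize(im[y:y+120,x:x+100],None,fx=4,fy=4,interpolation=cv2.INTER_CUBIC)
save(np.hstack([c(a,225,195),c(b,150,120)]),'pics/f.png')
T={'ct':(cam('top'),150,120,400),'cs':(cam('scene'),225,195,0)}
k=np.array([634,283,90]);f=np.array([589.5,164.8,147])
for n,(cc,x,y,o) in T.items():
  for p in(k,k+[0,0,9],f):print(n,p,(proj(cc,p)-[x,y])*4+[o,0])
E
```

```text
time: 18.7
ee_pos: [637.8, 283.8, 212.5]
tool_rot: [0.821, 0.57, 0.006, 0.001]
contact_force: [1.3, 0.9, 0.7]
width: -0.0
grasp_force: 0.0
time: 19.12
ee_pos: [492.4, 347.5, 218.8]
tool_rot: [0.819, 0.574, -0.002, -0.003]
contact_force: [-1.1, 0.7, -0.2]
width: -0.2
grasp_force: 0.0
ct [634 283  90] [448.46462052  77.33804296]
ct [634 283  99] [444.84416918  74.40668627]
ct [589.5 164.8 147. ] [615.98431392 126.64941865]
cs [634 283  90] [242.48262345 358.87288178]
cs [634 283  99] [243.39266374 353.44797056]
cs [589.5 164.8 147. ] [179.85968252 127.30850449]
```

View pics/f.png

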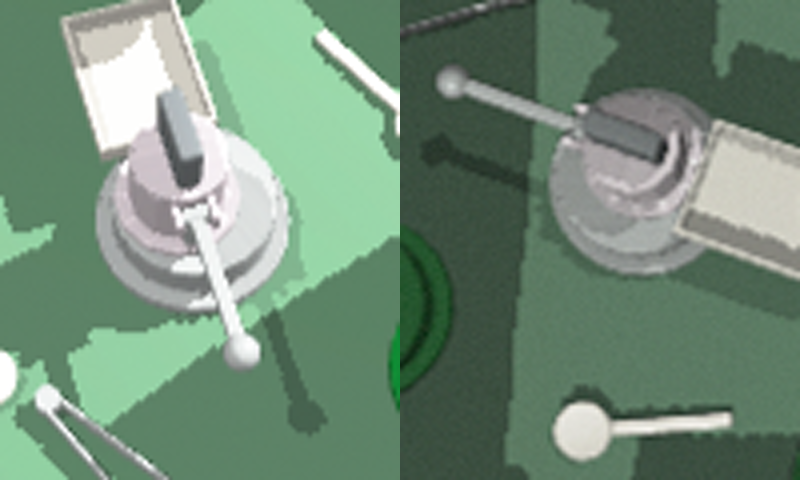

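The picture shows the coupler flat and the bar level. The knob is at (242,351) in the scene view and (452,81) in the top view, close to the locked prediction. The views differ by a few mm, so I'll do one gentle probe of the knob's height.

```bash
python3 -m creep '[{"tx":0.9,"ty":-0.4,"tz":-0.1,"twist":0,"jaw":-1},{"tx":0.9,"ty":-0.4,"tz":-0.1,"twist":0,"jaw":-1},{"tx":0.9,"ty":-0.4,"tz":-0.1,"twist":0,"jaw":-1},{"tx":0.9,"ty":-0.4,"tz":-0.1,"twist":0,"jaw":-1},{"tx":0.9,"ty":-0.4,"tz":-0.1,"twist":0,"jaw":-1}]'
python3 -m creep '[{"tx":0,"ty":0,"tz":-0.2,"twist":0,"jaw":-1},{"tx":0,"ty":0,"tz":-0.45,"twist":0,"jaw":-1},{"tx":0,"ty":0,"tz":-0.6,"twist":0,"jaw":-1},{"tx":0,"ty":0,"tz":-0.65,"twist":0,"jaw":-1},{"tx":0,"ty":0,"tz":-0.65,"twist":0,"jaw":-1}]'
```

```text
time: 19.63
ee_pos: [640.2, 274.3, 202.9]
tool_rot: [0.825, 0.566, -0.001, 0.004]
contact_force: [0.3, -0.7, 1.1]
width: 0.1
grasp_force: 0.0
time: 20.05
ee_pos: [632.9, 281.3, 104.1]
tool_rot: [0.822, 0.57, -0.003, -0.0]
contact_force: [0.2, 0.6, -0.6]
width: -0.1
grasp_force: 0.0
```

```bash
python3 -m creep '[{"tx":0,"ty":0,"tz":-0.015,"twist":0,"jaw":-1},{"tx":0,"ty":0,"tz":-0.03,"twist":0,"jaw":-1},{"tx":0,"ty":0,"tz":-0.03,"twist":0,"jaw":-1},{"tx":0,"ty":0,"tz":-0.03,"twist":0,"jaw":-1}]'
python3 -m creep '[{"tx":0,"ty":0,"tz":-0.007,"twist":0,"jaw":-1},{"tx":0,"ty":0,"tz":-0.014,"twist":0,"jaw":-1},{"tx":0,"ty":0,"tz":-0.014,"twist":0,"jaw":-1}]'
```

```text
time: 20.38
ee_pos: [635.2, 283.2, 104.2]
tool_rot: [0.821, 0.57, 0.001, 0.0]
contact_force: [0.0, 1.0, 0.2]
width: -0.1
grasp_force: 0.0
time: 20.63
ee_pos: [634.6, 283.1, 100.8]
tool_rot: [0.821, 0.57, 0.0, 0.0]
contact_force: [0.2, -0.1, 1.4]
width: -0.2
grasp_force: 0.5
```

```bash
python3 -m creep '[{"tx":0,"ty":0,"tz":-0.006,"twist":0,"jaw":-1},{"tx":0,"ty":0,"tz":-0.006,"twist":0,"jaw":-1},{"tx":0,"ty":0,"tz":-0.006,"twist":0,"jaw":-1}]'
python3 -m creep '[{"tx":0,"ty":0,"tz":0.03,"twist":0,"jaw":-1},{"tx":0,"ty":0,"tz":0.25,"twist":0,"jaw":-1},{"tx":0,"ty":0,"tz":0.5,"twist":0,"jaw":-1},{"tx":0,"ty":0,"tz":0.8,"twist":0,"jaw":-1},{"tx":0,"ty":0,"tz":0.8,"twist":0,"jaw":-1}]'
python3 -m creep '[{"tx":0,"ty":0,"tz":0,"twist":0,"jaw":-1},{"tx":0,"ty":0,"tz":0,"twist":0,"jaw":-1},{"tx":0,"ty":0,"tz":0,"twist":0,"jaw":-1},{"tx":0,"ty":0,"tz":0,"twist":0,"jaw":-1}]'
python3 -c "
from cell import finish_job
print(finish_job())"
```

```text
time: 20.88
ee_pos: [634.7, 283.2, 100.3]
tool_rot: [0.821, 0.57, 0.0, 0.0]
contact_force: [0.2, 0.1, 3.9]
width: -0.2
grasp_force: 1.8
time: 21.3
ee_pos: [638.7, 283.7, 228.6]
tool_rot: [0.822, 0.57, 0.007, 0.001]
contact_force: [1.5, -1.5, 1.0]
width: 0.1
grasp_force: 0.0
time: 21.63
ee_pos: [633.2, 282.7, 217.5]
tool_rot: [0.821, 0.57, -0.002, -0.0]
contact_force: [-1.0, -0.1, -0.8]
width: 0.1
grasp_force: 0.0
the job is handed in; nothing more can be done
None
```

The coupler sits flat on the pedestal over the ball, with its handle pressed down to its locked stop and let go. I handed the job in at about 22 s; no verdict was returned.

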